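Dip a basket of cryovials three clicks into the dewar

ROBOT

A 6-joint arm with a two-finger parallel gripper is mounted at the origin on the work surface. World frame = base frame: x ahead of the robot, y to its left, z up, the work surface at z = 0. Lengths are in m, angles in rad, forces in N, time in s.
With the tool pointing down it reaches from about 0.275 to 0.725 m from the base axis. Payload 15.9 kg.
Tool frame: the origin (TCP) lies midway between the tips of the shut fingers; the grasp point (between the pads) lies robot.hold_point_z behind it (robot.hold_point_z is the distance from the TCP to the grasp point, in m); z points along the fingers, y is the direction in which the jaws open and shut (so a half turn about z gives the same grasp; the last joint's range is limited). The gripper opens to 85 mm and grips with 20 to 120 N. Pads are 22 mm wide; open, the fingers measure 114 mm over their backs; the gripper's body (76 mm by 85 mm) begins 54 mm behind the grasp point. The pads swing forward as they close: fully open they stand 13 mm farther back than shut.
Start: joints at [1.16, 0.213, -0.034, 1.323, 0, 1.571], TCP at [0.2, 0.458, 0.202] pointing down, gripper open.
Joint ranges: [-2.98, 2.98], [-0.74, 1.72], [-1.14, 1.35], [-2.1, 2.04], [-1.57, 1.44], [-3.14, 3.14]. Speed limits (rad/s): [1.89, 1.89, 2.39, 2.57, 3.14, 3.14].

INTERFACE

Orientations are given as a rotation vector (axis times angle).
In Python, from plant import robot, optics gives the robot as it stands. The module is installed in compiled form; this text tells all that it offers.
- The arm moves only by the shell command python3 -m handwheel 'ROWS'. ROWS is a JSON object of lists of equal length, an entry for each row: "slide": the shift along the tool's x, y, z in m, a list of three; "twist": the turn, a rotation vector about the tool's x, y, z in degrees, a list of three; "grip": the opening, from 0 (shut) to 1 (fully open). A call has exactly 10 rows; each row shifts and turns the commanded pose from where the row before left it, along the tool's axes as they then stand; what a row does not reach is not made up. A row lasts 1/10 s, in which the tool goes at most 50 mm and 8.59 degrees, less where a joint would pass 70% of its speed; a pose out of reach is approached as far as the arm can. A call with a gripper value outside its range is refused whole. The fingers move at their own pace and stop on an object; the grip force is fixed at half the most. Time passes only in rows, so rows that do not move let the fingers close, or fill a call up. It gives the time, the measured TCP pose, the force and the opening at its end, in the units of the state.
- robot.state(): the state, without advancing time (a new reading comes with each control period).
- optics.capture(name): name is "scene" or "top"; returns the picture (480x640x3 uint8, red, green, blue); there is no depth.
- optics.get_calibration(name): a dict with "K" (3x3 intrinsics, pixels), "eye" and "rotation" of the camera in the world. Camera axes: x right, y down, z forward; pixel columns grow to the right and rows downward; lengths in m; the calibration is good to about 2 mm. A picture is of the moment at which its call begins. get_calibration takes no time and is no camera call.
- robot.hand_in(): hands the job in, once; it reports no verdict.
The state is a dict: "clock": time; "qpos": joint angles; "joint_vel": joint speeds; "joint_torque": joint torques, N m; "tool_pos": TCP position; "ee_rot": TCP orientation; "wrist_force": force on the tool from outside, world axes, zero at the start; "torque": the same for the moment, N m; "gripper_width": opening from 0.0 (shut) to 1.0 (fully open).
Only numpy, scipy, OpenCV 4.12 (cv2) and the standard library are available. Lean on these libraries where they do the work, as an engineer would, in place of code of your own. Each camera call takes 0.05 s, during which the arm holds its last target.

TASK

Hang the wire basket of cryovials by its bail on the two-pronged hook of the dip stand and let go of it, keeping it upright. Then press the stand's ratchet lever down exactly three clicks from its rest, never on to a fourth, so that the vials sink into the mouth of the dewar, and finish while still holding the lever at the third click, because it springs back up when let go. Leave the tube rack and the tip box where they are.

Things in the scene. Friction and masses are not known exactly. Their poses are not given: they have to be found in the camera images.
- bail_grip (a point): Middle of the bail's level top bar, where the loose basket is gripped; 125 mm above its underside. The bar (6 mm wire) lies along the basket's y axis; a black grip sleeve, 12 mm thick, covers it from y = -15 to +15 mm. z up, x across the bar. The same after half a turn
- basket: Round steel-wire basket, 80 mm in diameter, 50 mm tall, with seven white-capped cryovials, 0.2 to 0.33 kg. Its stiff wire bail rises at y = +-41.5 mm to a top bar along y at 125 mm. Origin: centre of the underside, z up. At the start it stands upright on the bench
- dip_stand: Dip stand fixed to the bench. Base plate 12 mm thick (x -90 to 175, y -160 to 85 mm); column at x = 125 to 155 mm, y = 0, 267 mm tall, gear housing on its -y side. Origin on the bench under the hook and the dewar's axis; x points from the dewar to the column, away from the robot and to its right; y to the side away from the lever; z up
- hook_seat (a point): Seat of the two-pronged hook, midway between the prongs: the axis of the bail's bar comes to rest here, along y, brought in over the tips from the front (-x), the basket below the prongs; 245 mm above the bench at rest. Axes as the stand's. At the seat each prong is a V open upwards: its back leg rises to 16 mm above this point at x = +18 mm, its upturned tip to 19 mm at x = -24 mm
- carriage: Slide on the column that carries the hook; origin at the hook's seat, axes as the stand's. The two prongs, 8 mm steel bar, lie at y = -27 and +27 mm (46 mm clear between them: sleeve and fingers go there, bare wire on the prongs, 8 mm of play in y) and run out from a cross bar at x = +85 mm, z = +12 mm. It sinks 15 mm per click
- dewar: Round steel dewar dish standing on the stand's base under the hook; origin at the centre of its underside, 12 mm above the bench; outer diameter 156 mm, mouth 126 mm, rim 107 mm and inner floor 27 mm above the bench. The hanging basket's underside is 13 mm above the rim with the lever at rest and 32 mm below it at the third click
- dewar_rim (a point): Centre of the dewar's mouth, level with its rim, 95 mm above the dewar's underside
- lever_pad (a point): Middle of the upper face of the lever's black flat hand grip (80 mm along the lever, 32 mm wide, 18 mm thick), 135 mm out from the shaft axis and 9 mm above the lever's centre line. At rest the lever points to the stand's -x and 30 degrees upwards; this point is then 235 mm above the bench, 130 mm to the -y side of the hook
- lever_shaft (a point): Point on the level axis (along the stand's y) about which the lever turns, in the lever's mid plane, 160 mm above the bench; axes as the stand's
- dip_lever (a joint): Angle of the ratchet lever, rad: 0 at its upper rest, growing as the grip is pressed down, stop at 1.11. A sprung plunger rides over teeth: a click every 0.2094 rad (28 mm at the grip), crests half-way between; the third click lies at 0.628 rad. Pressing takes 4 to 14 N: it climbs sharply on leaving a notch and eases as the plunger drops into the next. Let go, it springs all the way back up
- tube_rack_center (a point): Centre of the loose yellow tube rack, 112 x 122 mm, 46 mm tall (tube caps to 54 mm), 23 mm above its underside; a bystander
- tip_box_center (a point): Centre of the loose pipette-tip box with clear lid, 85 x 122 mm, 66 mm tall, 33 mm above its underside; a bystander
There are look-alikes about, which are no part of the job. Leave any pink look-alike of the basket alone.

How it is judged:
By the outcome, as a careful person would: the job done as asked, in the order asked, and still so for the second after the job is handed in, while the arm keeps its last pose, push and grip.
It also fails if it takes over 72 s, if anything falls off the work surface, if the arm or the gripper's body presses on something with over 40 N, if the wrist force passes 120 N, or if a joint passes its speed limit or range.

## Working session

There is one attempt and no reset: what is moved stays moved. The work goes in short steps, Python scripts to look and compute and a shell command to move; the robot and the scene stay as the last step left them, time stands still between calls to the robot, and variables do not carry over. Pictures are saved under pics/ and viewed, and the job is handed in when it is done.

```bash
mkdir -p pics; python3 - <<'E'
from plant import robot, optics
import cv2
for n in ("scene","top"):
    im=optics.capture(n); cv2.imwrite(f"pics/{n}0.png",im[:,:,::-1])
    c=optics.get_calibration(n); print(n,c)
s=robot.state(); print(s, robot.hold_point_z)
E
```

```text
scene {'K': array([[501.64631784,   0.        , 315.23106362],
       [  0.        , 501.64631784, 237.21180865],
       [  0.        ,   0.        ,   1.        ]]), 'eye': array([1.19590607, 0.00708408, 1.25243721]), 'rotation': array([-1.96136321, -1.83586136,  0.5022295 ])}
top {'K': array([[454.01011306,   0.        , 318.83176766],
       [  0.        , 454.01011306, 235.93198624],
       [  0.        ,   0.        ,   1.        ]]), 'eye': array([0.42249934, 0.05873175, 1.37749621]), 'rotation': array([-2.20797139,  2.14189074, -0.11709973])}
{'clock': 0.1, 'qpos': array([ 1.15998339e+00,  2.13288341e-01, -3.50032568e-02,  1.32351044e+00,
        1.01166678e-06,  1.57076924e+00]), 'joint_vel': array([-4.14913641e-05,  6.05653063e-04,  2.49497931e-04,  7.83881673e-04,
       -1.16270958e-03,  1.27224124e-03]), 'joint_torque': array([-4.33071791e-04, -6.87244964e+01,  4.87806308e+01,  1.21433442e-02,
       -4.91363767e-05,  2.97677070e-05]), 'tool_pos': array([0.19953802, 0.45807918, 0.20107222]), 'ee_rot': array([-6.40691498e-01, -3.07535710e+00,  1.54613484e-03]), 'wrist_force': array([ 0.92349108, -0.21265604, -1.24603816]), 'torque': array([ 0.02639205, -0.00758546, -0.02820327]), 'gripper_width': 0.9960966331511764} 0.0187
```

View pics/scene0.png

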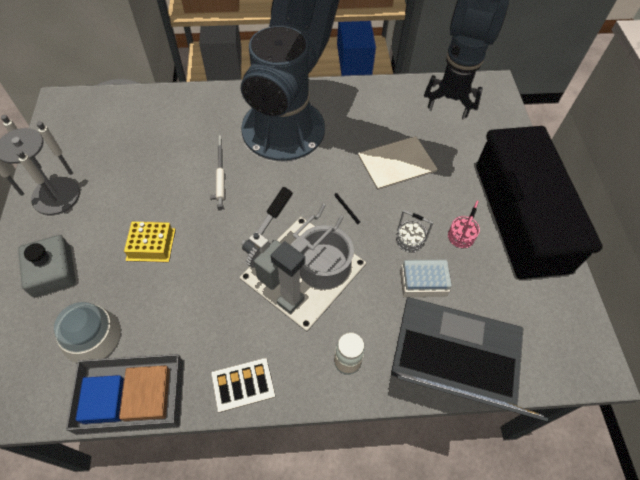

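View pics/top0.png

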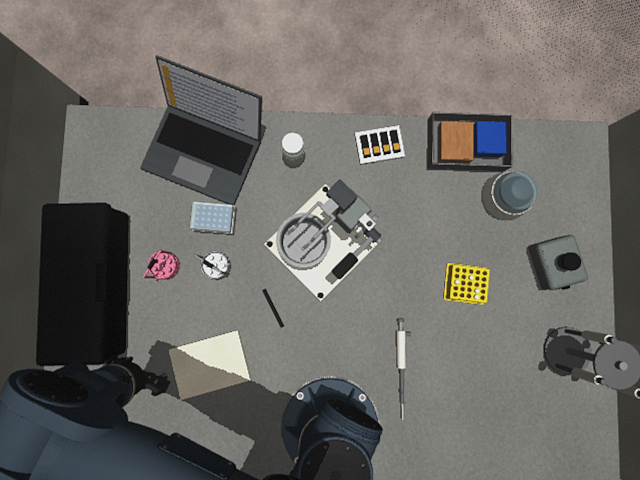

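The basket with white caps is at scene (412,232) / top (214,265). The pink one, at scene (464,232) / top (162,265), is the look-alike. I'll confirm with enlarged crops.

```bash
cat > h.py <<'E'
import numpy as np, cv2
from scipy.spatial.transform import Rotation as R
from plant import robot, optics
C={n:optics.get_calibration(n) for n in("scene","top")}
def ray(n,p):
    c=C[n]; d=np.linalg.solve(c["K"],[p[0],p[1],1.]); d=R.from_rotvec(c["rotation"]).apply(d); return np.array(c["eye"]),d/np.linalg.norm(d)
def onz(n,p,z):
    o,d=ray(n,p); return o+d*(z-o[2])/d[2]
def tri(p1,p2):
    o1,d1=ray("scene",p1);o2,d2=ray("top",p2)
    A=np.c_[d1,-d2]; t=np.linalg.lstsq(A,o2-o1,rcond=None)[0]
    a=o1+d1*t[0];b=o2+d2*t[1]; return (a+b)/2,np.linalg.norm(a-b)
def proj(n,P):
    c=C[n]; q=R.from_rotvec(c["rotation"]).inv().apply(np.atleast_2d(P)-c["eye"]); q=q@c["K"].T; return q[:,:2]/q[:,2:]
E
python3 - <<'E'
from h import *
# check rotation convention
print(onz("top",(330,430),0),onz("scene",(283,130),0))
s=cv2.imread("pics/scene0.png");t=cv2.imread("pics/top0.png")
def crop(i,x0,y0,w,h,k,o): cv2.imwrite(o,cv2.resize(i[y0:y0+h,x0:x0+w],None,fx=k,fy=k,interpolation=cv2.INTER_CUBIC))
a=cv2.resize(s[190:260,380:500],None,fx=6,fy=6,interpolation=cv2.INTER_CUBIC)[:300*2]
crop(s,385,195,100,60,7,"pics/cs.png");crop(t,140,240,100,50,7,"pics/ct.png")
crop(s,225,175,150,155,3.8,"pics/ss.png");crop(t,255,170,140,140,4.2,"pics/st.png")
E
```

```text
[-0.01061662 -0.00147543  0.        ] [ 0.00437164 -0.00051301  0.        ]
```

View pics/cs.png

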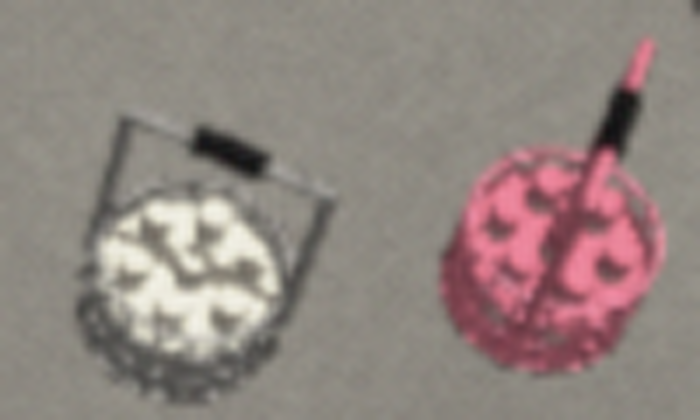

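View pics/ct.png

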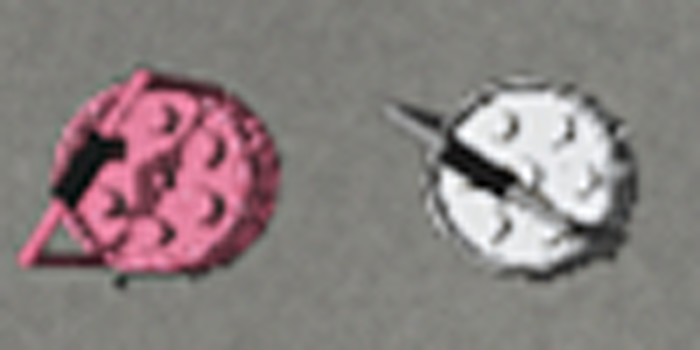

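View pics/ss.png

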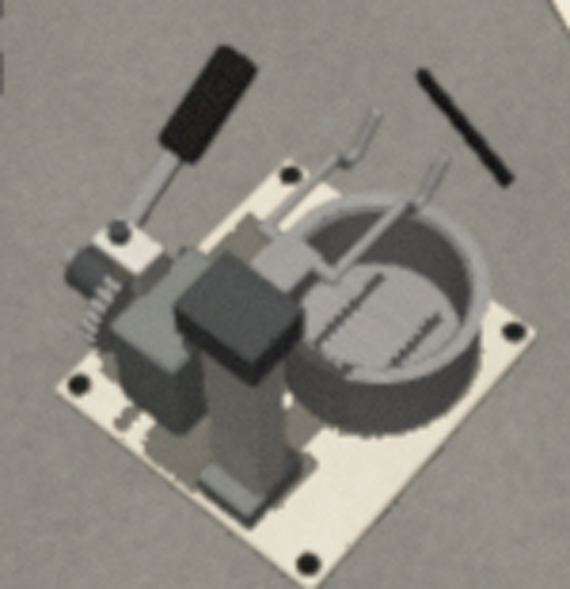

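View pics/st.png

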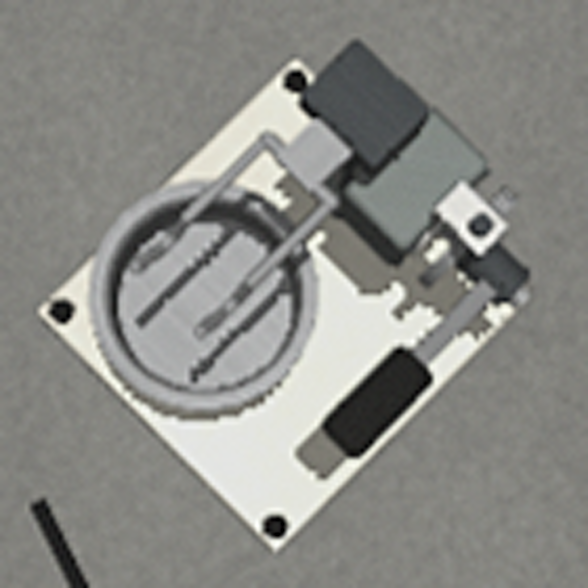

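White-capped basket confirmed: it is wire-coloured, with its sleeve at scene crop (231,151) and top crop (478,170). Next I'll measure it and the stand.

```bash
python3 - <<'E'
from h import *
np.set_printoptions(precision=4,suppress=True)
S=lambda p:np.array(p)/7+[385,195]
T=lambda p:np.array(p)/7+[140,240]
im={n:cv2.imread(f"pics/{n}0.png") for n in("scene","top")}
def cen(n,x0,y0,x1,y1,f):
    g=im[n][y0:y1,x0:x1].astype(int); m=f(g); ys,xs=np.nonzero(m); return np.array([xs.mean()+x0,ys.mean()+y0]),len(xs)
dark=lambda g:g.max(2)<60
a,na=cen("scene",410,210,427,222,dark);b,nb=cen("top",200,258,216,271,dark)
print("sleeve",a,na,b,nb,tri(a,b),onz("scene",a,.125),onz("top",b,.125))
print("end",tri(S((128,120)),T((580,232))),tri(S((330,198)),T((390,104))))
for p in ((128,120),(330,198)): print(onz("scene",S(p),.125))
for p in ((580,232),(390,104)): print(onz("top",T(p),.125))
# vial caps / basket centre
c,n=cen("scene",395,215,430,250,lambda g:g.min(2)>170);print("caps",c,onz("scene",c,.05),n)
c,n=cen("top",195,245,235,285,lambda g:g.min(2)>170);print("caps",c,onz("top",c,.05),n)
SS=lambda p:np.array(p)/3.8+[225,175]-.35
ST=lambda p:np.array(p)/4.2+[255,170]-.35
hs=[(291,175),(514,331),(308,564),(79,384)]
ht=[(275,526),(62,311),(295,81)]
HS=np.array([onz("scene",SS(p),.012) for p in hs]);HT=np.array([onz("top",ST(p),.012) for p in ht])
print(HS,HT)
# stand frame order: scene holes: near-robot = (-x,-y)? (-x,+y),( +x,+y),(+x,-y)
def fit(H,L):
    Lc=L-L.mean(0);Hc=H[:,:2]-H[:,:2].mean(0)
    U,s,V=np.linalg.svd(Lc.T@Hc); Rm=(U@V).T; return np.degrees(np.arctan2(Rm[1,0],Rm[0,0])),H[:,:2].mean(0)-Rm@L.mean(0)
for i in (12,): 
    i=i/1000
    L=np.array([[-.09+i,-.16+i],[-.09+i,.085-i],[.175-i,.085-i],[.175-i,-.16+i]])
    print(fit(HS,L),fit(HT,L[:3]),np.linalg.norm(HS-np.roll(HS,1,0),axis=1))
E
```

```text
sleeve [417.3 216.3] 30 [207.6216 263.4595] 37 (array([0.4609, 0.3517, 0.1271]), np.float64(0.0004619119267269115)) [0.4595 0.3521 0.125 ] [0.461  0.3525 0.125 ]
end (array([0.4363, 0.3155, 0.1137]), np.float64(0.007591429565186241)) (array([0.4838, 0.3876, 0.1239]), np.float64(0.0017527953880777248))
[0.4437 0.3163 0.125 ]
[0.4844 0.3882 0.125 ]
[0.4357 0.3094 0.125 ]
[0.4836 0.3864 0.125 ]
caps [411.5551 233.5118] [0.4677 0.3485 0.05  ] 254
caps [215.1521 264.4958] [0.4609 0.348  0.05  ] 355
[[ 0.3804  0.0401  0.012 ]
 [ 0.5287  0.1975  0.012 ]
 [ 0.7019  0.034   0.012 ]
 [ 0.5525 -0.1238  0.012 ]] [[0.381  0.0392 0.012 ]
 [0.5295 0.1965 0.012 ]
 [0.7023 0.0341 0.012 ]]
(np.float64(-43.417278782900254), array([0.5358, 0.0934])) (np.float64(-43.34589073472541), array([0.5364, 0.092 ])) [0.2377 0.2162 0.2382 0.2173]
```

```bash
python3 - <<'E'
from h import *
np.set_printoptions(precision=4,suppress=True)
SS=lambda p:np.array(p)/3.8+[225,175]-.35
ST=lambda p:np.array(p)/4.2+[255,170]-.35
O=np.array([.536,.093]);th=np.radians(-43.4);Rm=np.array([[np.cos(th),-np.sin(th)],[np.sin(th),np.cos(th)]])
def loc(P): return np.r_[Rm.T@(P[:2]-O),P[2]]
for nm,a,b in (("padmid",(208,102),(378,402)),("tip-y",(377,115),(205,328)),("tip+y",(443,163),(143,265))):
    P,e=tri(SS(a),ST(b));print(nm,P,e,"stand",loc(P))
print("pad onz",loc(onz("scene",SS((208,102)),.235)),loc(onz("top",ST((378,402)),.235)))
im={n:cv2.imread(f"pics/{n}0.png") for n in("scene","top")}
for n,x0,y0,x1,y1,z in(("scene",260,180,300,225,.232),("top",325,240,370,290,.232),("scene",410,210,427,222,.125),("top",200,258,216,271,.125)):
    m=im[n][y0:y1,x0:x1].max(2)<60; ys,xs=np.nonzero(m); c=np.array([xs.mean()+x0,ys.mean()+y0])
    w,v=np.linalg.eigh(np.cov(np.c_[xs,ys].T)); d=v[:,1]
    A=onz(n,c-d*5,z);B=onz(n,c+d*5,z); r=cv2.minAreaRect(np.c_[xs,ys].astype(np.float32))
    print(n,c,len(xs),onz(n,c,z),loc(onz(n,c,z)),"dir",np.degrees(np.arctan2(*(B-A)[[1,0]])),r)
# reproject stand hook & predicted pts
s=robot.state();M=R.from_rotvec(s["ee_rot"]).as_matrix();print("tool axes cols\n",M)
E
```

```text
padmid [ 0.4634 -0.0171  0.2304] 0.0005056855383621554 stand [ 0.0229 -0.1299  0.2304]
tip-y [0.5026 0.0888 0.2621] 0.003231183041495014 stand [-0.0214 -0.026   0.2621]
tip+y [0.539  0.1271 0.2583] 0.00409957088032159 stand [-0.0212  0.0269  0.2583]
pad onz [ 0.0251 -0.1274  0.235 ] [ 0.0228 -0.13    0.235 ]
scene [279.2943 201.9343] 350 [ 0.4659 -0.0171  0.232 ] [ 0.0247 -0.1282  0.232 ] dir -30.559514067370884 ((19.115385055541992, 22.076919555664062), (11.371354103088379, 31.063207626342773), 33.690067291259766)
top [344.0286 265.1968] 315 [ 0.4637 -0.0157  0.232 ] [ 0.0222 -0.1287  0.232 ] dir 138.53985040661777 ((10.25, 16.249998092651367), (37.47665786743164, 26.870054244995117), 45.0)
scene [417.3 216.3] 30 [0.4595 0.3521 0.125 ] [-0.2336  0.1358  0.125 ] dir -121.54884985253068 ((7.1896562576293945, 6.2241387367248535), (9.454065322875977, 2.888741970062256), 23.198589324951172)
top [207.6216 263.4595] 37 [0.461  0.3525 0.125 ] [-0.2328  0.137   0.125 ] dir 58.49744944493673 ((7.5, 5.5), (10.816654205322266, 3.60555100440979), 33.690067291259766)
tool axes cols
 [[-0.9168  0.3993 -0.0004]
 [ 0.3993  0.9168 -0.0009]
 [ 0.     -0.001  -1.    ]]
```

```bash
cat > go.py <<'E'
import sys
from h import *
np.set_printoptions(precision=4,suppress=True)
s=robot.state();M=R.from_rotvec(s["ee_rot"]).as_matrix()
print("t",s["clock"],"tcp",s["tool_pos"],"F",s["wrist_force"],"w",round(s["gripper_width"],3),"yaw_y",np.degrees(np.arctan2(M[1,1],M[0,1])),"tilt",M[:,2],"q",s["qpos"])
if len(sys.argv)>1:
    t=np.array(eval(sys.argv[1])); print("delta tool",M.T@(t-s["tool_pos"]))
E
python3 -m handwheel '{"slide":[[0,0,0],[0,0,0],[0,0,0],[0,0,0],[0,0,0],[0,0,0],[0,0,0],[0,0,0],[0,0,0],[0,0,0]],"twist":[[0,0,8.5],[0,0,8.5],[0,0,8.5],[0,0,8.5],[0,0,8.5],[0,0,8.5],[0,0,8.5],[0,0,8.5],[0,0,8.5],[0,0,8.5]],"grip":[0.5,0.5,0.5,0.5,0.5,0.5,0.5,0.5,0.5,0.5]}'; python3 go.py "[.4603,.3522,.2]"
```

```text
clock: 1.1
tool_pos: [0.1996, 0.4582, 0.2012]
ee_rot: [2.556, 1.827, -0.001]
wrist_force: [-0.2, -0.4, -0.2]
gripper_width: 0.5
t 1.1 tcp [0.1996 0.4582 0.2012] F [-0.2471 -0.4352 -0.1925] w 0.5 yaw_y -18.889663518090344 tilt [-0.0002 -0.0006 -1.    ] q [ 1.16    0.2132 -0.0348  1.3235 -0.      3.0605]
delta tool [-0.0159  0.281   0.0012]
```

```bash
python3 -m handwheel '{"slide":[[-0.001,0.02,0],[-0.002,0.03,0],[-0.002,0.03,0],[-0.002,0.03,0],[-0.002,0.03,0],[-0.002,0.03,0],[-0.002,0.03,0],[-0.002,0.03,0],[-0.001,0.03,0],[0,0.02,0]],"twist":[[0,0,0],[0,0,0],[0,0,0],[0,0,0],[0,0,0],[0,0,0],[0,0,2.9],[0,0,2.9],[0,0,2.9],[0,0,2.9]],"grip":[0.5,0.5,0.5,0.5,0.5,0.5,0.5,0.5,0.5,0.5]}'; python3 go.py "[.4603,.3522,.2]"
```

```text
clock: 2.1
tool_pos: [0.4585, 0.3461, 0.201]
ee_rot: [2.725, 1.563, -0.001]
wrist_force: [-0.3, 0.5, 0.2]
gripper_width: 0.503
t 2.1 tcp [0.4585 0.3461 0.201 ] F [-0.3418  0.5177  0.1812] w 0.503 yaw_y -30.313217049497542 tilt [-0.0005 -0.0006 -1.    ] q [ 0.6467  0.3713  0.1784  1.3786 -0.0002  2.7466]
delta tool [ 0.0062 -0.0015  0.001 ]
```

```bash
python3 -m handwheel '{"slide":[[0.003,-0.0005,0.005],[0.003,-0.001,0.01],[0,0,0.015],[0,0,0.015],[0,0,0.015],[0,0,0.015],[0,0,0.01],[0,0,0.008],[0,0,0],[0,0,0]],"twist":[[0,0,0],[0,0,0],[0,0,0],[0,0,0],[0,0,0],[0,0,0],[0,0,0],[0,0,0],[0,0,0],[0,0,0]],"grip":[0.5,0.5,0.5,0.5,0.5,0.5,0.5,0.5,0.5,0.5]}'; python3 go.py "[.4603,.3522,.107]"; python3 - <<'E'
from h import *
i=optics.capture("scene")[:,:,::-1];t=optics.capture("top")[:,:,::-1]
r=lambda a:cv2.resize(a,None,fx=5,fy=5,interpolation=cv2.INTER_CUBIC)
cv2.imwrite("pics/g1.png",np.hstack([r(i[180:260,370:450]),r(t[220:300,170:250])]))
E
```

```text
clock: 3.1
tool_pos: [0.4587, 0.3534, 0.1088]
ee_rot: [-2.722, -1.568, -0.001]
wrist_force: [-0.2, -1.0, -0.3]
gripper_width: 0.501
t 3.1 tcp [0.4587 0.3534 0.1088] F [-0.1706 -1.012  -0.3262] w 0.501 yaw_y -30.11253507730292 tilt [ 0.0003  0.0002 -1.    ] q [ 0.6565  0.4063 -0.0041  1.1601 -0.      2.7528]
delta tool [-0.0003  0.002   0.0018]
```

View pics/g1.png

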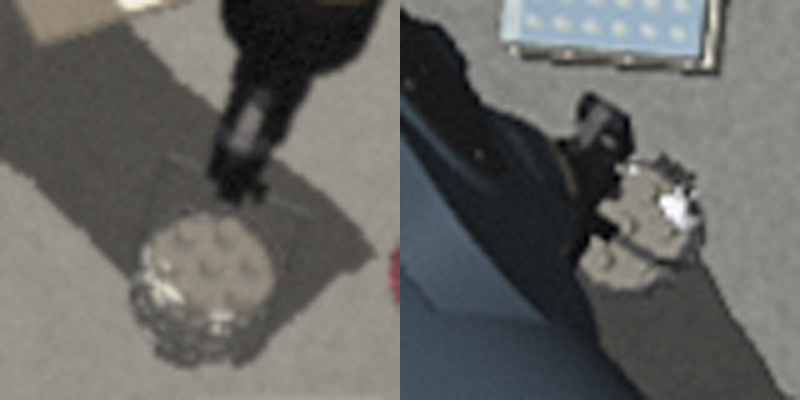

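The fingers straddle the bar, with the grip sleeve at crop (240,180), and stay clear of the tip box. Now I'll close.

```bash
python3 -m handwheel '{"slide":[[0,0.002,0.0015],[0,0,0],[0,0,0],[0,0,0],[0,0,0],[0,0,0],[0,0,0],[0,0,0],[0,0,0],[0,0,0]],"twist":[[0,0,0],[0,0,0],[0,0,0],[0,0,0],[0,0,0],[0,0,0],[0,0,0],[0,0,0],[0,0,0],[0,0,0]],"grip":[0.5,0.1,0,0,0,0,0,0,0,0]}'; python3 go.py
python3 -m handwheel '{"slide":[[0,0,-0.005],[0,0,-0.01],[0,0,-0.02],[0,0,-0.025],[0,0,-0.03],[0,0,-0.03],[0,0,-0.03],[0,0,-0.02],[0,0,-0.005],[0,0,0]],"twist":[[0,0,0],[0,0,0],[0,0,0],[0,0,0],[0,0,0],[0,0,0],[0,0,0],[0,0,0],[0,0,0],[0,0,0]],"grip":[0,0,0,0,0,0,0,0,0,0]}'; python3 go.py; python3 - <<'E'
from h import *
i=optics.capture("scene")[:,:,::-1];t=optics.capture("top")[:,:,::-1]
cv2.imwrite("pics/g2.png",np.hstack([cv2.resize(i[150:270,340:460],None,fx=3.3,fy=3.3),cv2.resize(t[200:320,140:260],None,fx=3.3,fy=3.3)]))
E
```

```text
clock: 4.2
tool_pos: [0.4605, 0.3522, 0.107]
ee_rot: [2.723, 1.568, -0.0]
wrist_force: [-1.0, -0.6, 0.8]
gripper_width: 0.003
t 4.2 tcp [0.4605 0.3522 0.107 ] F [-1.0271 -0.5939  0.82  ] w 0.003 yaw_y -30.135890713321615 tilt [-0. -0. -1.] q [ 0.6529  0.4088 -0.005   1.157  -0.      2.7497]
clock: 5.2
tool_pos: [0.4608, 0.3524, 0.2826]
ee_rot: [-2.722, -1.567, -0.002]
wrist_force: [0.4, 0.6, -0.3]
gripper_width: -0.001
t 5.2 tcp [0.4608 0.3524 0.2826] F [ 0.4389  0.5842 -0.3248] w -0.001 yaw_y -30.136009422223783 tilt [ 0.0011  0.0008 -1.    ] q [ 0.6529  0.3977  0.4228  1.5946 -0.      2.7497]
```

View pics/g2.png

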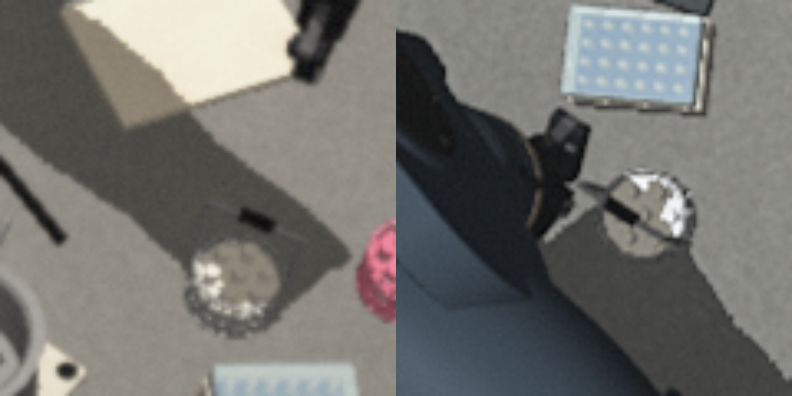

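The grasp missed: the opening went to 0 and the basket is still on the bench, with its sleeve at crop (257,218). I'll check where the fingertips project in both views.

```bash
python3 - <<'E'
from h import *
np.set_printoptions(precision=4,suppress=True)
s=robot.state();print(proj("scene",s["tool_pos"]),proj("top",s["tool_pos"]))
im={n:optics.capture(n)[:,:,::-1].copy() for n in("scene","top")}
r=lambda a:cv2.resize(a,None,fx=4,fy=4,interpolation=cv2.INTER_CUBIC)
for n in im: cv2.circle(im[n],tuple(proj(n,s["tool_pos"])[0].round().astype(int)),1,(0,0,255),-1)
cv2.imwrite("pics/g3.png",np.hstack([r(im["scene"][140:240,370:470]),r(im["top"][200:300,150:250])]))
for n,x0,y0,x1,y1 in(("scene",410,206,430,224),("top",200,256,216,271)):
    m=im[n][y0:y1,x0:x1].max(2)<32; ys,xs=np.nonzero(m);print(n,len(xs),xs.mean()+x0,ys.mean()+y0)
E
```

```text
[[429.2575 180.9876]] [[192.673  261.3054]]
scene 30 417.3 216.3
top 33 207.45454545454547 263.45454545454544
```

View pics/g3.png

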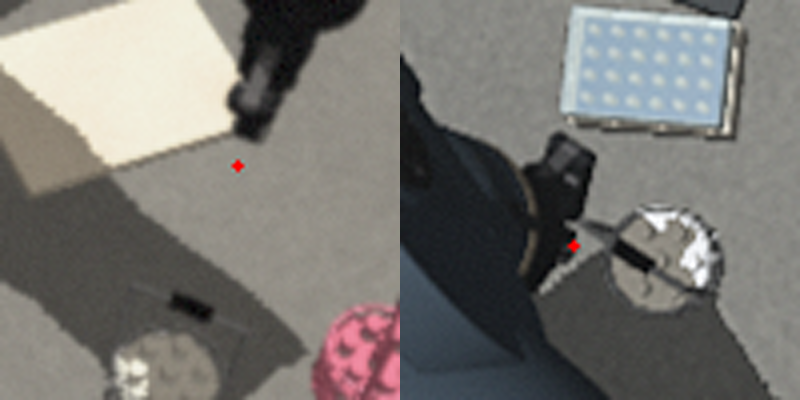

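```bash
python3 - <<'E'
from h import *
im={n:optics.capture(n)[:,:,::-1].copy() for n in("scene","top")}
r=lambda a:cv2.resize(a,None,fx=7,fy=7,interpolation=cv2.INTER_CUBIC)
f=lambda a:np.clip(a.astype(float)*2.2,0,255).astype(np.uint8)
cv2.imwrite("pics/g4.png",f(np.hstack([r(im["scene"][130:210,400:457]),r(im["top"][215:295,150:207])])))
print(robot.state()["gripper_width"])
E
```

```text
0.000753676104920728
```

View pics/g4.png

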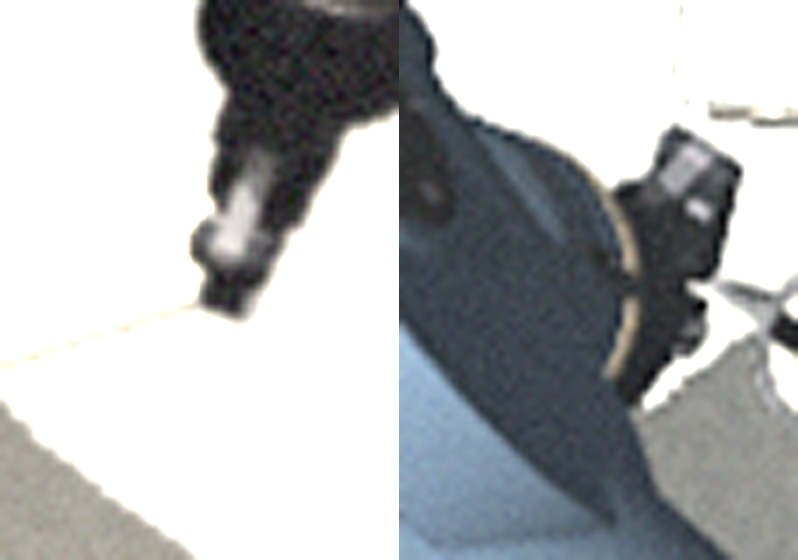

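```bash
python3 - <<'E'
from h import *
np.set_printoptions(precision=4,suppress=True)
print(tri((431.7,175),(193,262)), tri((431.7,175),(192.7,261.3)))
for z in(.28,.29,.3,.31):print(z,onz("scene",(431.7,175),z),onz("top",(193,262),z))
# TCP-ish sizes: hand features: project points up tool axis
s=robot.state()
for k in(0,.0187,.05,.0727,.1): print(k,proj("scene",s["tool_pos"]+[0,0,k]),proj("top",s["tool_pos"]+[0,0,k]))
E
```

```text
(array([0.4584, 0.3498, 0.3016]), np.float64(0.008087844402187513)) (array([0.4599, 0.3496, 0.3036]), np.float64(0.007132066522433614))
0.28 [0.4413 0.362  0.28  ] [0.4587 0.3514 0.28  ]
0.29 [0.4491 0.3583 0.29  ] [0.4583 0.3487 0.29  ]
0.3 [0.4569 0.3547 0.3   ] [0.458  0.3461 0.3   ]
0.31 [0.4646 0.351  0.31  ] [0.4577 0.3434 0.31  ]
0 [[429.2415 180.9353]] [[192.6804 261.3278]]
0.0187 [[430.8506 176.1539]] [[190.5778 260.9917]]
0.05 [[433.6408 167.8627]] [[186.8905 260.4022]]
0.0727 [[435.7444 161.6119]] [[184.0754 259.9522]]
0.1 [[438.3688 153.8138]] [[180.5203 259.3839]]
```

```bash
python3 - <<'E'
from h import *
im={n:optics.capture(n)[:,:,::-1].copy() for n in("scene","top")}
r=lambda a:cv2.resize(a,None,fx=10,fy=10,interpolation=cv2.INTER_NEAREST)
f=lambda a:np.clip(a.astype(float)*1.3,0,255).astype(np.uint8)
cv2.imwrite("pics/g5.png",f(np.hstack([r(im["scene"][150:205,410:450]),r(im["top"][230:285,170:210])])))
p=np.array([.4587,.3534,.1088]);print(proj("scene",[p,p+[0,0,.02]]),proj("top",[p,p+[0,0,.02]]))
E
```

```text
[[416.5921158  219.3138605 ]
 [417.96819482 215.23481203]] [[208.59899822 264.48601255]
 [206.91250031 264.22621766]]
```

View pics/g5.png

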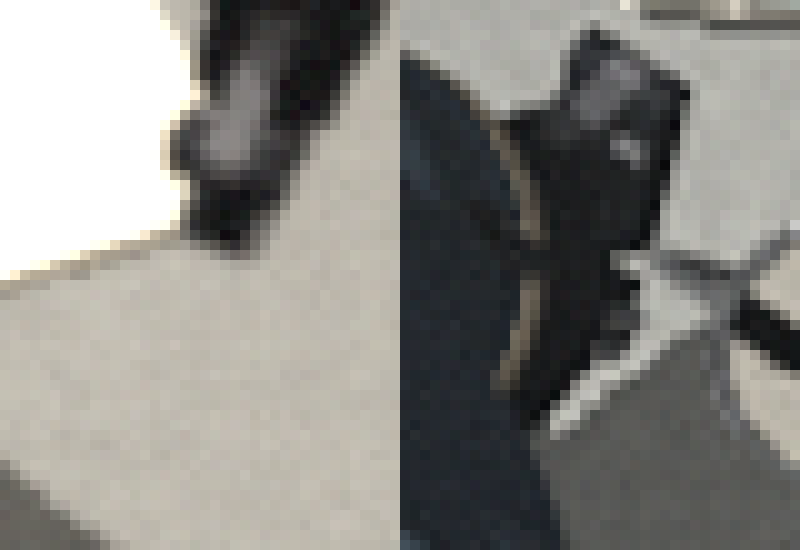

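The shut fingertips appear at scene (432,175), while the reported TCP projects to (429,181). The real tips therefore sit about 20 mm above the reported TCP. The basket hasn't moved, so I'll retry 20 mm lower.

```bash
python3 -m handwheel '{"slide":[[0,0,0],[0,0,0],[0,0,0.01],[0,0,0.02],[0,0,0.02],[0,0,0.02],[0,0,0.02],[0,0,0.02],[0,0,0.02],[0,0,0.01]],"twist":[[0,0,0],[0,0,0],[0,0,0],[0,0,0],[0,0,0],[0,0,0],[0,0,0],[0,0,0],[0,0,0],[0,0,0]],"grip":[0.5,0.5,0.5,0.5,0.5,0.5,0.5,0.5,0.5,0.5]}'; python3 -m handwheel '{"slide":[[0,0,0.01],[0,0,0.01],[0,0,0.01],[0,0,0.01],[0,0,0.01],[0,0,0.005],[0,0,0],[0,0,0],[0,0,0],[0,0,0]],"twist":[[0,0,0],[0,0,0],[0,0,0],[0,0,0],[0,0,0],[0,0,0],[0,0,0],[0,0,0],[0,0,0],[0,0,0]],"grip":[0.5,0.5,0.5,0.5,0.5,0.5,0.5,0.5,0.5,0.5]}'; python3 go.py; python3 - <<'E'
from h import *
i=optics.capture("scene")[:,:,::-1];t=optics.capture("top")[:,:,::-1]
r=lambda a:cv2.resize(a,None,fx=5,fy=5,interpolation=cv2.INTER_CUBIC)
cv2.imwrite("pics/g6.png",np.hstack([r(i[180:260,370:450]),r(t[220:300,170:250])]))
E
```

```text
clock: 6.6
tool_pos: [0.4599, 0.3517, 0.1404]
ee_rot: [2.722, 1.567, -0.003]
wrist_force: [-0.7, -0.3, 0.0]
gripper_width: 0.498
clock: 7.6
tool_pos: [0.4607, 0.3523, 0.0874]
ee_rot: [-2.723, -1.568, -0.001]
wrist_force: [-0.6, 0.0, 0.4]
gripper_width: 0.5
t 7.6 tcp [0.4607 0.3523 0.0874] F [-0.5514  0.0361  0.4309] w 0.5 yaw_y -30.13732994811435 tilt [ 0.0006  0.0004 -1.    ] q [ 0.6529  0.4195 -0.0398  1.1107 -0.      2.7496]
```

View pics/g6.png

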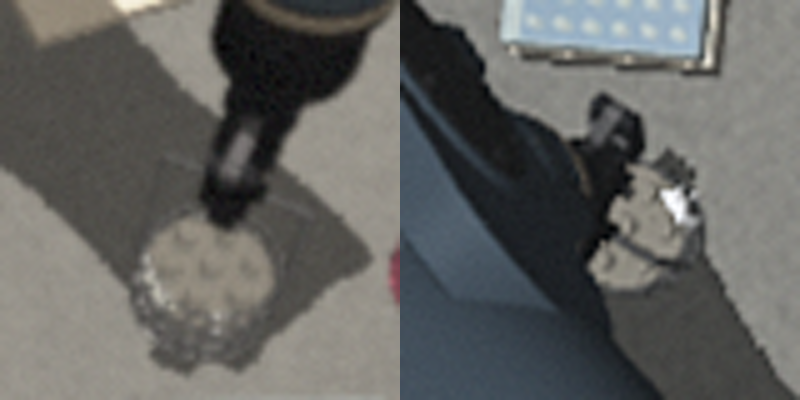

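Now the fingers reach below the bar, with the tips at scene crop (222,215). I'll close and check the width before lifting.

```bash
python3 -m handwheel '{"slide":[[0,0,0],[0,0,0],[0,0,0],[0,0,0],[0,0,0],[0,0,0],[0,0,0],[0,0,0],[0,0,0],[0,0,0]],"twist":[[0,0,0],[0,0,0],[0,0,0],[0,0,0],[0,0,0],[0,0,0],[0,0,0],[0,0,0],[0,0,0],[0,0,0]],"grip":[0.2,0.1,0,0,0,0,0,0,0,0]}'; python3 go.py
```

```text
clock: 8.7
tool_pos: [0.4607, 0.3522, 0.0872]
ee_rot: [2.723, 1.567, 0.001]
wrist_force: [2.8, -1.3, 5.4]
gripper_width: 0.111
t 8.7 tcp [0.4607 0.3522 0.0872] F [ 2.8322 -1.3011  5.3951] w 0.111 yaw_y -30.139151608158134 tilt [ 0.0004  0.0002 -1.    ] q [ 0.6528  0.4198 -0.0402  1.1105 -0.0001  2.7497]
```

```bash
python3 -m handwheel '{"slide":[[0,0,-0.005],[0,0,-0.01],[0,0,-0.02],[0,0,-0.025],[0,0,-0.03],[0,0,-0.03],[0,0,-0.025],[0,0,-0.015],[0,0,-0.005],[0,0,0]],"twist":[[0,0,0],[0,0,0],[0,0,0],[0,0,0],[0,0,0],[0,0,0],[0,0,0],[0,0,0],[0,0,0],[0,0,0]],"grip":[0,0,0,0,0,0,0,0,0,0]}'; python3 go.py "[.4484,.1760,.2522]"; python3 - <<'E'
from h import *
i=optics.capture("scene")[:,:,::-1];t=optics.capture("top")[:,:,::-1]
r=lambda a:cv2.resize(a,None,fx=4,fy=4,interpolation=cv2.INTER_CUBIC)
cv2.imwrite("pics/g7.png",np.hstack([r(i[150:250,370:470]),r(t[210:310,150:250])]))
E
```

```text
clock: 9.7
tool_pos: [0.4605, 0.3523, 0.2524]
ee_rot: [-2.722, -1.568, -0.001]
wrist_force: [0.6, 0.3, -3.4]
gripper_width: 0.112
t 9.7 tcp [0.4605 0.3523 0.2524] F [ 0.5748  0.2711 -3.4199] w 0.112 yaw_y -30.133108233433106 tilt [ 0.0003  0.0004 -1.    ] q [0.6529 0.3871 0.3304 1.5136 0.0001 2.7497]
delta tool [-0.1585  0.078   0.0001]
```

View pics/g7.png

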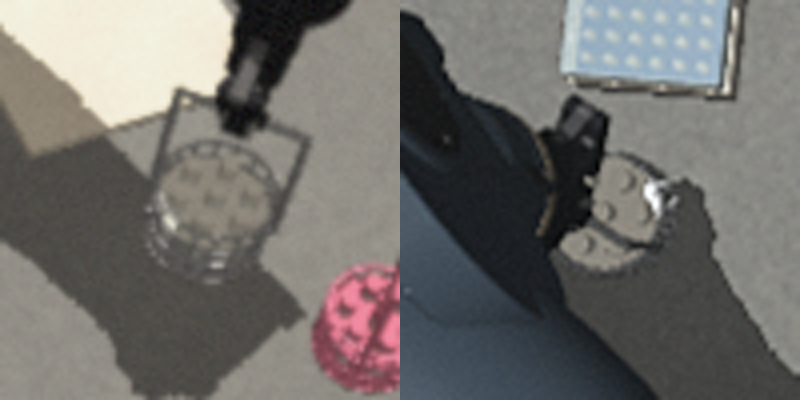

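The basket is held (width 0.112, 3.4 N) and upright, with its bar ends at scene (415,173) and (447,184.5).

```bash
python3 - <<'E'
from h import *
np.set_printoptions(precision=4,suppress=True)
for z in(.28,.29,.30):
    a=onz("scene",(415,173),z);b=onz("scene",(447,184.5),z);print(z,(a+b)/2,np.linalg.norm(a-b),np.degrees(np.arctan2(*(b-a)[[1,0]])))
# hook front waypoint in world
O=np.array([.536,.093]);th=np.radians(-43.4);Rm=np.array([[np.cos(th),-np.sin(th)],[np.sin(th),np.cos(th)]])
for x in(-.12,-.08,0):print(x,O+Rm@[x,0])
E
```

```text
0.28 [0.4527 0.3577 0.28  ] 0.08238427107660584 60.960525864201934
0.29 [0.4603 0.3541 0.29  ] 0.08153707733974164 60.960525864201735
0.3 [0.468  0.3505 0.3   ] 0.08068988360287732 60.960525864201756
-0.12 [0.4488 0.1755]
-0.08 [0.4779 0.148 ]
0 [0.536 0.093]
```

```bash
python3 -m handwheel '{"slide":[[-0.008,0.004,0],[-0.016,0.008,0],[-0.02,0.01,0],[-0.02,0.01,0],[-0.022,0.01,0],[-0.022,0.01,0],[-0.02,0.01,0],[-0.016,0.009,0],[-0.01,0.005,0],[-0.004,0.002,0]],"twist":[[0,0,0],[0,0,0],[0,0,0],[0,0,0],[0,0,0],[0,0,0],[0,0,0],[0,0,0],[0,0,0],[0,0,0]],"grip":[0,0,0,0,0,0,0,0,0,0]}'; python3 -m handwheel '{"slide":[[0,0,0],[0,0,0],[0,0,0],[0,0,0],[0,0,0],[0,0,0],[0,0,0],[0,0,0],[0,0,0],[0,0,0]],"twist":[[0,0,1],[0,0,2.2],[0,0,2.4],[0,0,2.4],[0,0,2.4],[0,0,1.9],[0,0,1],[0,0,0],[0,0,0],[0,0,0]],"grip":[0,0,0,0,0,0,0,0,0,0]}';  python3 go.py "[.4488,.1755,.2522]"; python3 - <<'E'
from h import *
i=optics.capture("scene")[:,:,::-1];t=optics.capture("top")[:,:,::-1]
r=lambda a:cv2.resize(a,None,fx=2.6,fy=2.6,interpolation=cv2.INTER_CUBIC)
cv2.imwrite("pics/h1.png",np.hstack([r(i[150:300,250:400]),r(t[170:320,230:380])]))
E
```

```text
clock: 10.8
tool_pos: [0.4483, 0.1752, 0.2518]
ee_rot: [-2.723, -1.566, 0.001]
wrist_force: [-0.7, 1.0, -3.1]
gripper_width: 0.111
clock: 11.8
tool_pos: [0.4486, 0.1765, 0.252]
ee_rot: [-2.885, -1.243, 0.0]
wrist_force: [-0.5, 0.1, -3.0]
gripper_width: 0.115
t 11.8 tcp [0.4486 0.1765 0.252 ] F [-0.5201  0.1072 -2.9542] w 0.115 yaw_y -43.403150991579416 tilt [-0.0001  0.     -1.    ] q [0.3748 0.1733 0.0435 1.441  0.     2.7031]
delta tool [-0.0006  0.0008 -0.0002]
```

View pics/h1.png

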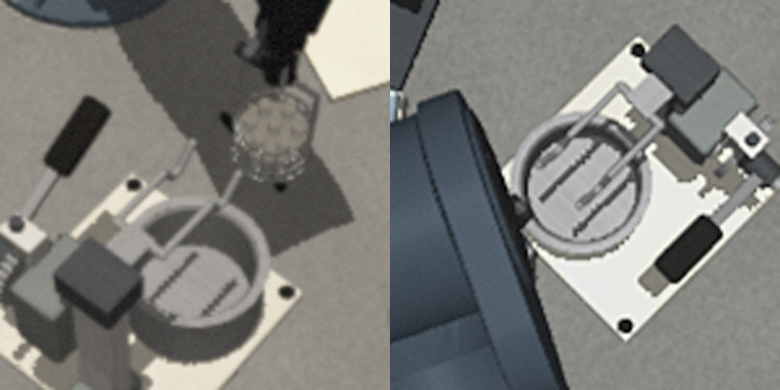

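Jaw axis is aligned with the stand's x and the basket is in front of the prong tips. Next I'll move 120 mm along tool y, over the tips.

```bash
python3 -m handwheel '{"slide":[[0,0.006,0],[-0.0005,0.012,0],[0,0.014,0],[0,0.016,0],[0,0.018,0],[0,0.018,0],[0,0.016,0],[0,0.012,0],[0,0.006,0],[0,0.003,0]],"twist":[[0,0,0],[0,0,0],[0,0,0],[0,0,0],[0,0,0],[0,0,0],[0,0,0],[0,0,0],[0,0,0],[0,0,0]],"grip":[0,0,0,0,0,0,0,0,0,0]}';python3 go.py "[.536,.093,.2522]"; python3 - <<'E'
from h import *
i=optics.capture("scene")[:,:,::-1];t=optics.capture("top")[:,:,::-1]
r=lambda a:cv2.resize(a,None,fx=4,fy=4,interpolation=cv2.INTER_CUBIC)
cv2.imwrite("pics/h2.png",np.hstack([r(i[170:290,280:380]),r(t[180:300,250:350])]))
E
```

```text
clock: 12.9
tool_pos: [0.5365, 0.0924, 0.2518]
ee_rot: [-2.886, -1.241, 0.0]
wrist_force: [-0.4, 0.5, -3.1]
gripper_width: 0.103
t 12.9 tcp [0.5365 0.0924 0.2518] F [-0.3787  0.4624 -3.1287] w 0.103 yaw_y -43.46502274035394 tilt [-0.0003  0.     -1.    ] q [0.1705 0.3076 0.2164 1.48   0.0001 2.4999]
delta tool [ 0.0001 -0.0008 -0.0004]
```

View pics/h2.png

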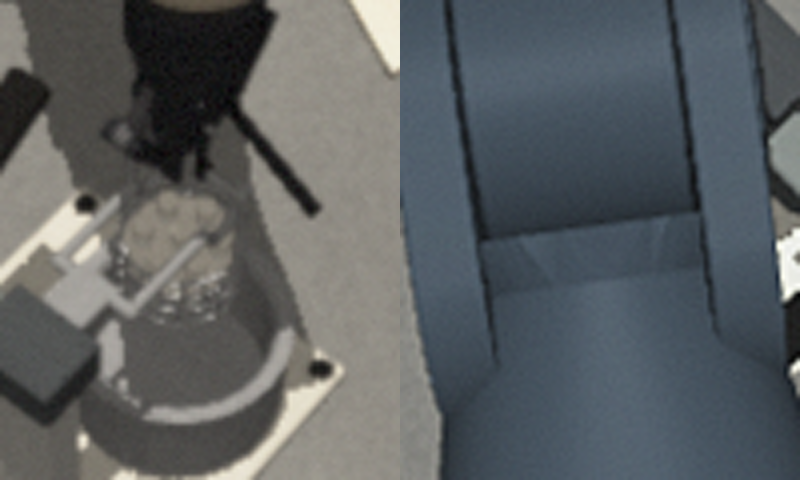

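The basket is over the dewar, centred between the prongs (prongs at crop (95,225) and (170,270)). I'll lower it 45 mm, slowly at the end.

```bash
python3 -m handwheel '{"slide":[[0,0,0.004],[0,0,0.006],[0,0,0.007],[0,0,0.006],[0,0,0.005],[0,0,0.004],[0,0,0.003],[0,0,0.002],[0,0,0.002],[0,0,0.001]],"twist":[[0,0,0],[0,0,0],[0,0,0],[0,0,0],[0,0,0],[0,0,0],[0,0,0],[0,0,0],[0,0,0],[0,0,0]],"grip":[0,0,0,0,0,0,0,0,0,0]}';python3 go.py
python3 -m handwheel '{"slide":[[0,0,0.001],[0,0,0.001],[0,0,0.001],[0,0,0.001],[0,0,0],[0,0,0],[0,0,0],[0,0,0],[0,0,0],[0,0,0]],"twist":[[0,0,0],[0,0,0],[0,0,0],[0,0,0],[0,0,0],[0,0,0],[0,0,0],[0,0,0],[0,0,0],[0,0,0]],"grip":[0,0,0,0,0,0,0,0,0,0]}';python3 go.py
 python3 - <<'E'
from h import *
i=optics.capture("scene")[:,:,::-1]
r=lambda a:cv2.resize(a,None,fx=5,fy=5,interpolation=cv2.INTER_CUBIC)
cv2.imwrite("pics/h3.png",r(i[180:290,270:390]))
E
```

```text
clock: 14.0
tool_pos: [0.5361, 0.0928, 0.2119]
ee_rot: [-2.886, -1.242, -0.0]
wrist_force: [0.4, 0.4, -3.4]
gripper_width: 0.11
t 14.0 tcp [0.5361 0.0928 0.2119] F [ 0.3564  0.3661 -3.4089] w 0.11 yaw_y -43.43814090662839 tilt [ 0.  0. -1.] q [0.1714 0.3044 0.1118 1.3782 0.     2.5003]
clock: 15.0
tool_pos: [0.5362, 0.0928, 0.208]
ee_rot: [-2.886, -1.242, -0.0]
wrist_force: [-0.4, 0.2, -2.8]
gripper_width: 0.108
t 15.0 tcp [0.5362 0.0928 0.208 ] F [-0.3762  0.2492 -2.823 ] w 0.108 yaw_y -43.43754255396981 tilt [ 0.  0. -1.] q [0.1714 0.3047 0.1024 1.3685 0.     2.5003]
```

View pics/h3.png

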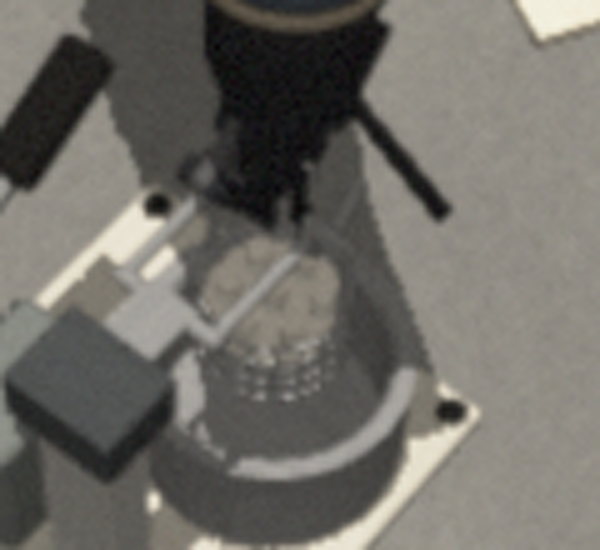

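```bash
python3 -m handwheel '{"slide":[[0,0,0.0005],[0,0,0.0005],[0,0,0.0005],[0,0,0.0005],[0,0,0],[0,0,0],[0,0,0],[0,0,0],[0,0,0],[0,0,0]],"twist":[[0,0,0],[0,0,0],[0,0,0],[0,0,0],[0,0,0],[0,0,0],[0,0,0],[0,0,0],[0,0,0],[0,0,0]],"grip":[0,0,0,0,0,0,0,0,0,0]}'
```

```text
clock: 16.05
tool_pos: [0.5363, 0.0928, 0.2065]
ee_rot: [2.886, 1.242, 0.001]
wrist_force: [-2.2, -0.7, 5.6]
gripper_width: 0.11
```

Contact felt: the wrist force went from -2.8 to +5.6 N at a bar height of about 245 mm. I'll release gently.

```bash
python3 -m handwheel '{"slide":[[0,0,-0.0005],[0,0,-0.0005],[0,0,0],[0,0,0],[0,0,0],[0,0,0],[0,0,0],[0,0,0],[0,0,0],[0,0,0]],"twist":[[0,0,0],[0,0,0],[0,0,0],[0,0,0],[0,0,0],[0,0,0],[0,0,0],[0,0,0],[0,0,0],[0,0,0]],"grip":[0,0,0.15,0.2,0.25,0.3,0.35,0.4,0.45,0.5]}'
 python3 - <<'E'
from h import *
i=optics.capture("scene")[:,:,::-1]
r=lambda a:cv2.resize(a,None,fx=5,fy=5,interpolation=cv2.INTER_CUBIC)
cv2.imwrite("pics/h4.png",r(i[180:290,270:390]))
E
```

```text
clock: 17.05
tool_pos: [0.5362, 0.0928, 0.207]
ee_rot: [2.886, 1.242, -0.0]
wrist_force: [0.1, -0.8, 0.4]
gripper_width: 0.499
```

View pics/h4.png

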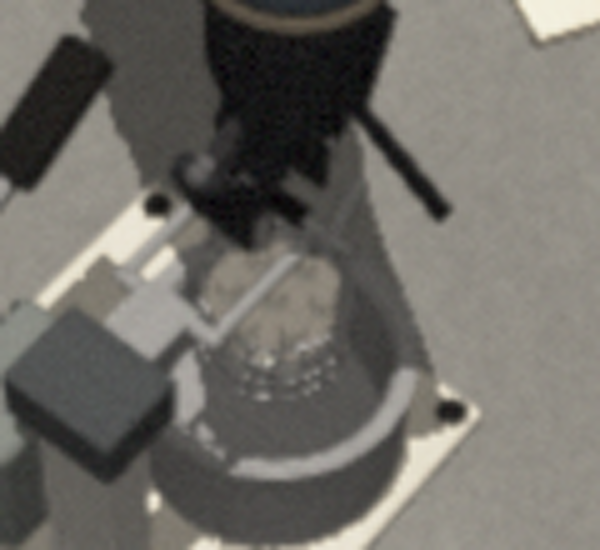

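The basket stays hung and the wrist force is near zero. I'll retreat straight up.

```bash
python3 -m handwheel '{"slide":[[0,0,-0.004],[0,0,-0.006],[0,0,-0.008],[0,0,-0.01],[0,0,-0.015],[0,0,-0.02],[0,0,-0.02],[0,0,-0.015],[0,0,-0.01],[0,0,-0.004]],"twist":[[0,0,0],[0,0,0],[0,0,0],[0,0,0],[0,0,0],[0,0,0],[0,0,0],[0,0,0],[0,0,0],[0,0,0]],"grip":[0.5,0.5,0.5,0.5,0.5,0.5,0.5,0.5,0.5,0.5]}'
python3 go.py "[.4637,-.0165,.319]"
 python3 - <<'E'
from h import *
i=optics.capture("scene")[:,:,::-1]
r=lambda a:cv2.resize(a,None,fx=4,fy=4,interpolation=cv2.INTER_CUBIC)
cv2.imwrite("pics/h5.png",r(i[150:290,220:390]))
E
```

```text
clock: 18.1
tool_pos: [0.5365, 0.0929, 0.3207]
ee_rot: [2.885, 1.242, 0.003]
wrist_force: [0.6, -1.1, 0.3]
gripper_width: 0.501
t 18.1 tcp [0.5365 0.0929 0.3207] F [ 0.5788 -1.0636  0.342 ] w 0.501 yaw_y -43.437421410629476 tilt [ 0.002   0.0003 -1.    ] q [ 0.1714  0.3322  0.426   1.6626 -0.      2.5003]
delta tool [-0.1295  0.0223  0.0015]
```

View pics/h5.png

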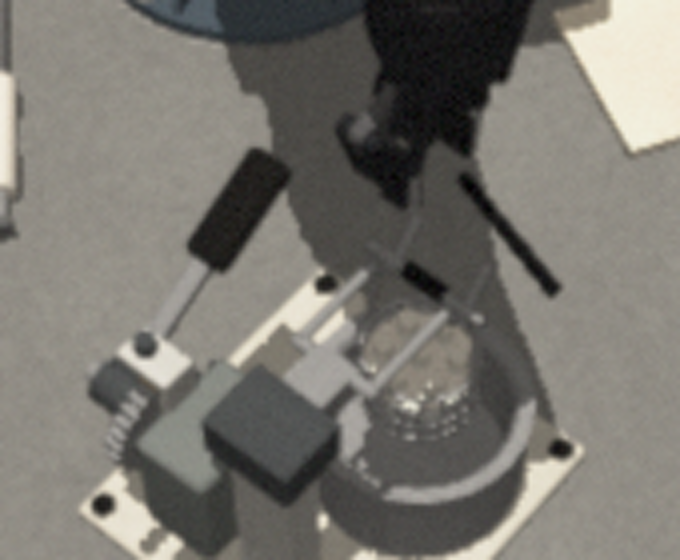

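The basket hangs upright with its sleeve at crop (425,282) between the prongs, and the gripper is clear. Now I'll close the fingers and go above the lever pad.

```bash
python3 -m handwheel '{"slide":[[-0.005,0.001,0],[-0.012,0.002,0],[-0.016,0.003,0],[-0.018,0.003,0],[-0.018,0.003,0],[-0.018,0.003,0],[-0.016,0.003,0],[-0.014,0.002,0],[-0.009,0.002,0],[-0.0035,0,0]],"twist":[[0,0,0],[0,0,0],[0,0,0],[0,0,0],[0,0,0],[0,0,0],[0,0,0],[0,0,0],[0,0,0],[0,0,0]],"grip":[0.5,0.4,0.3,0.2,0.1,0,0,0,0,0]}'
python3 -m handwheel '{"slide":[[0,0,0.01],[0,0,0.015],[0,0,0.015],[0,0,0.015],[0,0,0.01],[0,0,0.005],[0,0,0],[0,0,0],[0,0,0],[0,0,0]],"twist":[[0,0,0],[0,0,0],[0,0,0],[0,0,0],[0,0,0],[0,0,0],[0,0,0],[0,0,0],[0,0,0],[0,0,0]],"grip":[0,0,0,0,0,0,0,0,0,0]}'
python3 go.py "[.4637,-.0165,.25]"
 python3 - <<'E'
from h import *
i=optics.capture("scene")[:,:,::-1]
t=optics.capture("top")[:,:,::-1]
r=lambda a:cv2.resize(a,None,fx=3.5,fy=3.5,interpolation=cv2.INTER_CUBIC)
cv2.imwrite("pics/l1.png",np.hstack([r(i[140:290,220:340]),r(t[180:330,290:400])]))
print(proj("scene",robot.state()["tool_pos"]+[0,0,.02]),proj("scene",robot.state()["tool_pos"]))
E
```

```text
clock: 19.15
tool_pos: [0.4626, -0.0172, 0.3191]
ee_rot: [2.886, 1.24, 0.0]
wrist_force: [-1.2, 0.0, -0.1]
gripper_width: -0.002
clock: 20.15
tool_pos: [0.4633, -0.0164, 0.2494]
ee_rot: [2.886, 1.242, 0.001]
wrist_force: [0.3, 0.3, -0.1]
gripper_width: -0.002
t 20.15 tcp [ 0.4633 -0.0164  0.2494] F [ 0.3226  0.3291 -0.1151] w -0.002 yaw_y -43.438989302553914 tilt [ 0.0007 -0.     -1.    ] q [-0.0353  0.1338 -0.0098  1.4265  0.      2.2936]
delta tool [ 0.0002  0.0004 -0.0006]
[[278.84773856 192.10236869]] [[279.23678938 196.96332227]]
```

View pics/l1.png

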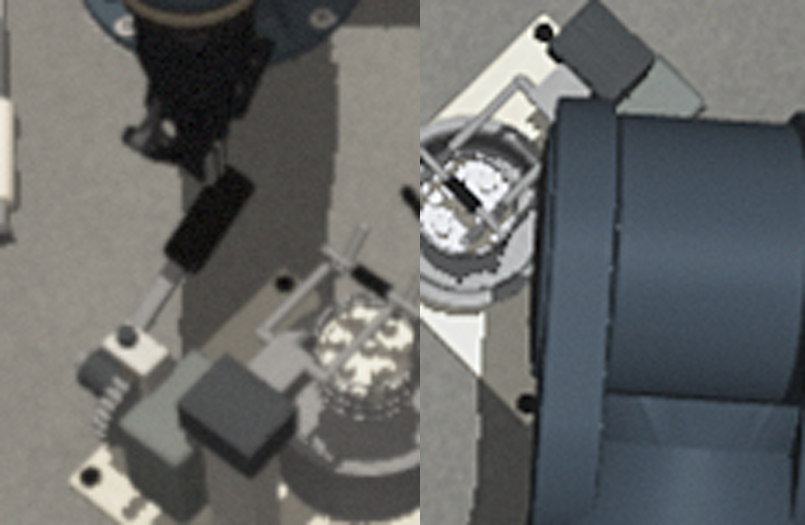

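The fingertips are above the grip at crop (212,178). I'll descend to contact.

```bash
python3 -m handwheel '{"slide":[[0,0,0.004],[0,0,0.004],[0,0,0.004],[0,0,0.004],[0,0,0.003],[0,0,0.002],[0,0,0.001],[0,0,0],[0,0,0],[0,0,0]],"twist":[[0,0,0],[0,0,0],[0,0,0],[0,0,0],[0,0,0],[0,0,0],[0,0,0],[0,0,0],[0,0,0],[0,0,0]],"grip":[0,0,0,0,0,0,0,0,0,0]}'
python3 -m handwheel '{"slide":[[0,0,0.001],[0,0,0.001],[0,0,0.001],[0,0,0.001],[0,0,0],[0,0,0],[0,0,0],[0,0,0],[0,0,0],[0,0,0]],"twist":[[0,0,0],[0,0,0],[0,0,0],[0,0,0],[0,0,0],[0,0,0],[0,0,0],[0,0,0],[0,0,0],[0,0,0]],"grip":[0,0,0,0,0,0,0,0,0,0]}'
```

```text
clock: 21.25
tool_pos: [0.4631, -0.0164, 0.2271]
ee_rot: [2.886, 1.242, 0.0]
wrist_force: [0.6, 0.9, -0.3]
gripper_width: 0.002
clock: 22.25
tool_pos: [0.4631, -0.0164, 0.223]
ee_rot: [-2.886, -1.242, 0.0]
wrist_force: [-0.6, 0.2, 0.7]
gripper_width: -0.001
```

```bash
python3 -m handwheel '{"slide":[[0,0,0.001],[0,0,0.001],[0,0,0.001],[0,0,0.001],[0,0,0],[0,0,0],[0,0,0],[0,0,0],[0,0,0],[0,0,0]],"twist":[[0,0,0],[0,0,0],[0,0,0],[0,0,0],[0,0,0],[0,0,0],[0,0,0],[0,0,0],[0,0,0],[0,0,0]],"grip":[0,0,0,0,0,0,0,0,0,0]}'
```

```text
clock: 23.25
tool_pos: [0.4631, -0.0164, 0.219]
ee_rot: [2.886, 1.242, 0.0]
wrist_force: [-0.6, -1.1, 0.8]
gripper_width: 0.003
```

```bash
python3 -m handwheel '{"slide":[[0,0,0.001],[0,0,0.001],[0,0,0.001],[0,0,0.001],[0,0,0],[0,0,0],[0,0,0],[0,0,0],[0,0,0],[0,0,0]],"twist":[[0,0,0],[0,0,0],[0,0,0],[0,0,0],[0,0,0],[0,0,0],[0,0,0],[0,0,0],[0,0,0],[0,0,0]],"grip":[0,0,0,0,0,0,0,0,0,0]}'
```

```text
clock: 24.25
tool_pos: [0.4631, -0.0164, 0.215]
ee_rot: [2.886, 1.242, 0.0]
wrist_force: [0.2, -0.2, -0.4]
gripper_width: -0.002
```

```bash
python3 -m handwheel '{"slide":[[0,0,0.001],[0,0,0.001],[0,0,0.001],[0,0,0.001],[0,0,0],[0,0,0],[0,0,0],[0,0,0],[0,0,0],[0,0,0]],"twist":[[0,0,0],[0,0,0],[0,0,0],[0,0,0],[0,0,0],[0,0,0],[0,0,0],[0,0,0],[0,0,0],[0,0,0]],"grip":[0,0,0,0,0,0,0,0,0,0]}'
 python3 - <<'E'
from h import *
i=optics.capture("scene")[:,:,::-1]
r=lambda a:cv2.resize(a,None,fx=6,fy=6,interpolation=cv2.INTER_CUBIC)
cv2.imwrite("pics/l2.png",np.clip(1.5*r(i[160:250,230:330]).astype(float),0,255))
E
```

```text
clock: 25.25
tool_pos: [0.4634, -0.0164, 0.2115]
ee_rot: [2.885, 1.241, 0.002]
wrist_force: [-1.5, -0.0, 7.4]
gripper_width: -0.0[ WARN:0@2.775] global loadsave.cpp:1063 imwrite_ Unsupported depth image for selected encoder is fallbacked to CV_8U.
```

View pics/l2.png

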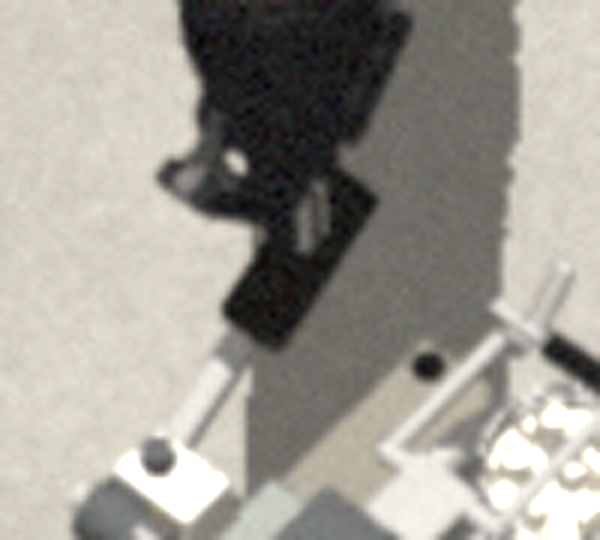

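Contact at reported z≈0.2125 with 7.4 N, and the tips are on the middle of the grip at crop (310,250). I'll follow the lever's arc one click at a time: click 1 is about (-13, -25) mm, click 2 (-21, -52), click 3 (-23, -80.5).

```bash
python3 -m handwheel '{"slide":[[0,-0.0015,0.0025],[0,-0.0015,0.0025],[0,-0.0015,0.0025],[0,-0.0015,0.003],[0,-0.0015,0.003],[0,-0.0015,0.003],[0,-0.0015,0.003],[0,-0.0015,0.003],[0,-0.001,0.002],[0,0,0]],"twist":[[0,0,0],[0,0,0],[0,0,0],[0,0,0],[0,0,0],[0,0,0],[0,0,0],[0,0,0],[0,0,0],[0,0,0]],"grip":[0,0,0,0,0,0,0,0,0,0]}'
```

```text
clock: 26.3
tool_pos: [0.4538, -0.0074, 0.1866]
ee_rot: [2.885, 1.242, 0.001]
wrist_force: [-0.2, -0.3, 4.4]
gripper_width: 0.001
```

```bash
python3 -m handwheel '{"slide":[[0,-0.001,0.003],[0,-0.001,0.003],[0,-0.001,0.003],[0,-0.001,0.003],[0,-0.001,0.003],[0,-0.001,0.003],[0,-0.0005,0.003],[0,-0.0005,0.003],[0,-0.0005,0.003],[0,0,0]],"twist":[[0,0,0],[0,0,0],[0,0,0],[0,0,0],[0,0,0],[0,0,0],[0,0,0],[0,0,0],[0,0,0],[0,0,0]],"grip":[0,0,0,0,0,0,0,0,0,0]}'; python3 go.py
 python3 - <<'E'
from h import *
i=optics.capture("scene")[:,:,::-1]
r=lambda a:cv2.resize(a,None,fx=4,fy=4,interpolation=cv2.INTER_CUBIC)
cv2.imwrite("pics/l3.png",np.clip(1.4*r(i[150:290,220:380]).astype(float),0,255).astype(np.uint8))
E
```

```text
clock: 27.3
tool_pos: [0.4479, -0.002, 0.1594]
ee_rot: [-2.885, -1.242, 0.0]
wrist_force: [-1.5, 1.6, 4.8]
gripper_width: 0.001
t 27.3 tcp [ 0.4479 -0.002   0.1594] F [-1.4852  1.5981  4.8026] w 0.001 yaw_y -43.427360609758175 tilt [-0.0004  0.0006 -1.    ] q [-0.0049  0.1195 -0.2536  1.1981  0.0006  2.3239]
```

View pics/l3.png

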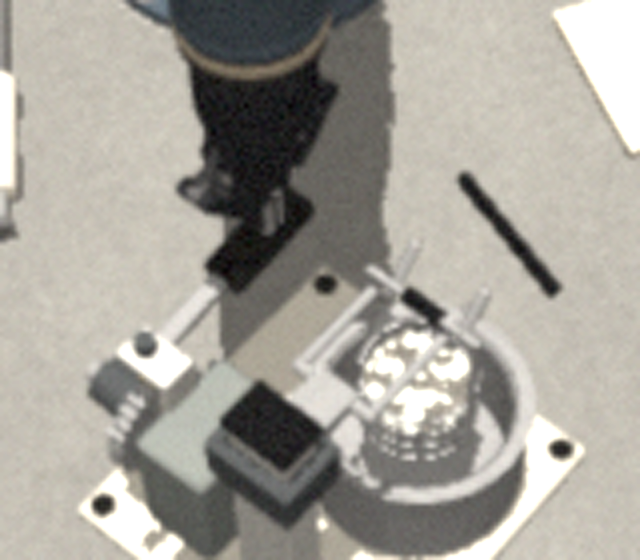

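Two clicks down, and the basket is sinking into the mouth. Now the third: 28 mm more.

```bash
python3 -m handwheel '{"slide":[[0,-0.0005,0.003],[0,-0.0005,0.003],[0,-0.0005,0.003],[0,-0.0005,0.003],[0,0,0.003],[0,0,0.003],[0,0,0.003],[0,0,0.003],[0,0,0.003],[0,0,0.001]],"twist":[[0,0,0],[0,0,0],[0,0,0],[0,0,0],[0,0,0],[0,0,0],[0,0,0],[0,0,0],[0,0,0],[0,0,0]],"grip":[0,0,0,0,0,0,0,0,0,0]}'; python3 go.py
 python3 - <<'E'
from h import *
i=optics.capture("scene")[:,:,::-1];cv2.imwrite("pics/l4full.png",i)
r=lambda a:cv2.resize(a,None,fx=4,fy=4,interpolation=cv2.INTER_CUBIC)
cv2.imwrite("pics/l4.png",np.clip(1.4*r(i[150:290,220:380]).astype(float),0,255).astype(np.uint8))
for z in(.245,.215,.2,.185):print(z,proj("scene",[.536,.093,z]))
for f,k in(("pics/l4full.png",0),):
    g=cv2.imread(f)[215:245,312:340]; ys,xs=np.nonzero(g.max(2)<40);print(len(xs),xs.mean()+312,ys.mean()+215)
E
```

```text
clock: 28.35
tool_pos: [0.4463, -0.0004, 0.1314]
ee_rot: [-2.884, -1.242, 0.0]
wrist_force: [-4.0, 4.1, 7.4]
gripper_width: -0.002
t 28.35 tcp [ 0.4463 -0.0004  0.1314] F [-4.0023  4.1315  7.3542] w -0.002 yaw_y -43.420527270251746 tilt [-0.0007  0.0011 -1.    ] q [-0.0017  0.1305 -0.3133  1.1277  0.0011  2.3269]
0.245 [[325.82440323 220.29669652]]
0.215 [[325.43386924 227.02209872]]
0.2 [[325.24462308 230.28111487]]
0.185 [[325.05922746 233.47382059]]
29 324.9310344827586 229.3448275862069
```

View pics/l4.png

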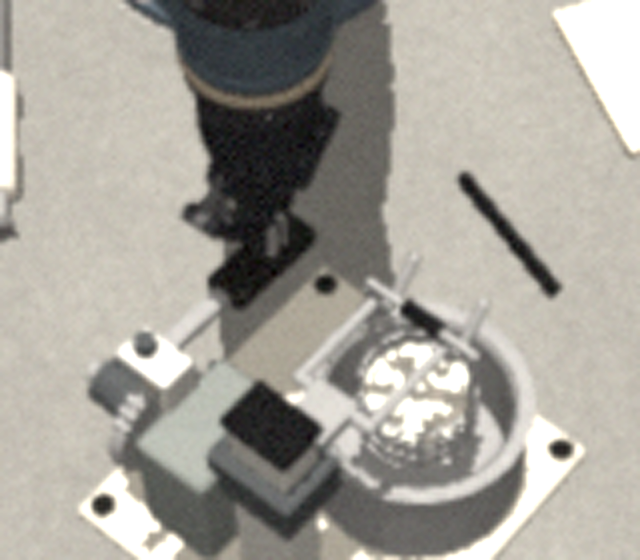

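```bash
python3 - <<'E'
from h import *
from scipy.interpolate import interp1d
zs=np.linspace(.15,.26,50);v=proj("scene",np.c_[0*zs+.536,0*zs+.093,zs])[:,1];f=interp1d(v,zs)
for n,y0 in(("h5",150),("l3",150),("l4",150)):
    g=cv2.imread(f"pics/{n}.png"); k=1.4 if n[0]=="l" else 1
    sub=g[260:345,390:455].max(2)/k; m=(sub<50).astype(np.uint8)
    nl,lab,st,ce=cv2.connectedComponentsWithStats(m)
    for j in range(1,nl):
        if st[j,4]>150:
            c=ce[j]+[390,260]; p=(c+.5)/4-.5+[220,150]; print(n,st[j],p,f(p[1]))
E
```

```text
h5 [ 11   1  47  41 921] [325.49226384 219.8337405 ] 0.2470187221697986
l3 [ 13  30  39  36 548] [325.13822993 226.18248175] 0.21881382357933943
l4 [ 12  42  40  35 579] [324.87154577 229.34520725] 0.2043388496508689
```

By the sleeve's height, the carriage has dropped 42.7 mm against the 45 expected, about 2.85 clicks. I'll creep down the rest, watching for the force dip at the notch.

```bash
python3 -m handwheel '{"slide":[[0,0,0.0005],[0,-0.0005,0.0005],[0,-0.0005,0],[0,0,0],[0,0,0],[0,0,0],[0,0,0],[0,0,0],[0,0,0],[0,0,0]],"twist":[[0,0,0],[0,0,0],[0,0,0],[0,0,0],[0,0,0],[0,0,0],[0,0,0],[0,0,0],[0,0,0],[0,0,0]],"grip":[0,0,0,0,0,0,0,0,0,0]}'; python3 -m handwheel '{"slide":[[0,0,0.0005],[0,0,0.0005],[0,0,0],[0,0,0],[0,0,0],[0,0,0],[0,0,0],[0,0,0],[0,0,0],[0,0,0]],"twist":[[0,0,0],[0,0,0],[0,0,0],[0,0,0],[0,0,0],[0,0,0],[0,0,0],[0,0,0],[0,0,0],[0,0,0]],"grip":[0,0,0,0,0,0,0,0,0,0]}'
```

```text
clock: 29.4
tool_pos: [0.4463, -0.0002, 0.1309]
ee_rot: [2.886, 1.242, 0.001]
wrist_force: [-2.1, 0.5, 7.3]
gripper_width: -0.003
clock: 30.4
tool_pos: [0.4463, -0.0002, 0.1299]
ee_rot: [2.886, 1.242, 0.001]
wrist_force: [-1.2, -0.2, 6.6]
gripper_width: -0.001
```

```bash
python3 -m handwheel '{"slide":[[0,0,0.0005],[0,0,0.0005],[0,0,0],[0,0,0],[0,0,0],[0,0,0],[0,0,0],[0,0,0],[0,0,0],[0,0,0]],"twist":[[0,0,0],[0,0,0],[0,0,0],[0,0,0],[0,0,0],[0,0,0],[0,0,0],[0,0,0],[0,0,0],[0,0,0]],"grip":[0,0,0,0,0,0,0,0,0,0]}'; python3 - <<'E'
from h import *
for k in range(1):
    i=optics.capture("scene")[:,:,::-1];cv2.imwrite("pics/l5full.png",i)
from scipy.interpolate import interp1d
zs=np.linspace(.15,.26,50);v=proj("scene",np.c_[0*zs+.536,0*zs+.093,zs])[:,1];f=interp1d(v,zs)
g=cv2.resize(i[150:290,220:380],None,fx=4,fy=4,interpolation=cv2.INTER_CUBIC)
m=(g[260:360,390:455].max(2)<50).astype(np.uint8)
nl,lab,st,ce=cv2.connectedComponentsWithStats(m)
for j in range(1,nl):
    if st[j,4]>150:
        p=(ce[j]+[390,260]+.5)/4-.5+[220,150]; print(st[j],p,f(p[1]))
cv2.imwrite("pics/l5.png",np.clip(1.4*cv2.resize(i[170:250,225:325],None,fx=7,fy=7,interpolation=cv2.INTER_CUBIC).astype(float),0,255).astype(np.uint8))
E
```

```text
clock: 31.4
tool_pos: [0.4463, -0.0002, 0.1289]
ee_rot: [2.886, 1.242, 0.001]
wrist_force: [-1.9, 0.5, 7.1]
gripper_width: 0.0
[ 12  43  40  36 584] [324.8989726  229.60145548] 0.20315311041264741
```

View pics/l5.png

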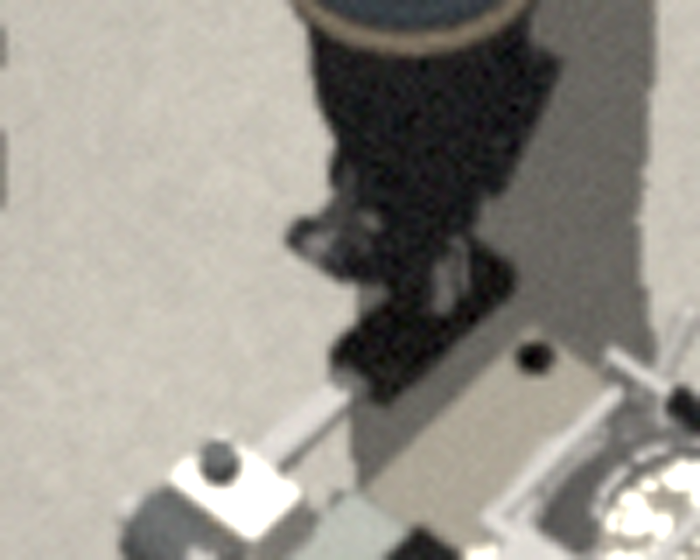

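```bash
python3 -m handwheel '{"slide":[[0,0,0.0005],[0,0,0.0005],[0,0,0.0005],[0,0,0],[0,0,0],[0,0,0],[0,0,0],[0,0,0],[0,0,0],[0,0,0]],"twist":[[0,0,0],[0,0,0],[0,0,0],[0,0,0],[0,0,0],[0,0,0],[0,0,0],[0,0,0],[0,0,0],[0,0,0]],"grip":[0,0,0,0,0,0,0,0,0,0]}'; python3 - <<'E'
from h import *
from scipy.interpolate import interp1d
zs=np.linspace(.15,.26,50);v=proj("scene",np.c_[0*zs+.536,0*zs+.093,zs])[:,1];f=interp1d(v,zs)
Fs=[]
for k in range(3):
    i=optics.capture("scene")[:,:,::-1];Fs.append(robot.state()["wrist_force"][2])
    g=cv2.resize(i[150:290,220:380],None,fx=4,fy=4,interpolation=cv2.INTER_CUBIC)
    m=(g[260:360,390:455].max(2)<50).astype(np.uint8)
    nl,lab,st,ce=cv2.connectedComponentsWithStats(m); j=1+st[1:,4].argmax()
    p=(ce[j]+[390,260]+.5)/4-.5+[220,150]; print(st[j],p,f(p[1]))
print(Fs)
cv2.imwrite("pics/l6.png",np.clip(1.4*cv2.resize(i[150:290,220:380],None,fx=4,fy=4,interpolation=cv2.INTER_CUBIC).astype(float),0,255).astype(np.uint8))
t=optics.capture("top")[:,:,::-1]; cv2.imwrite("pics/l6t.png",t)
E
```

```text
clock: 32.45
tool_pos: [0.4463, -0.0002, 0.1274]
ee_rot: [2.886, 1.242, 0.001]
wrist_force: [-1.4, 0.1, 7.8]
gripper_width: -0.0
[ 12  44  40  36 592] [324.87964527 229.73521959] 0.20253339884710284
[ 12  44  40  36 592] [324.89358108 229.74282095] 0.20249818278529744
[ 12  44  40  36 587] [324.88564736 229.73615843] 0.2025290493335067
[np.float64(8.028853777664384), np.float64(7.043061732718444), np.float64(6.373233164735468)]
```

View pics/l6.png

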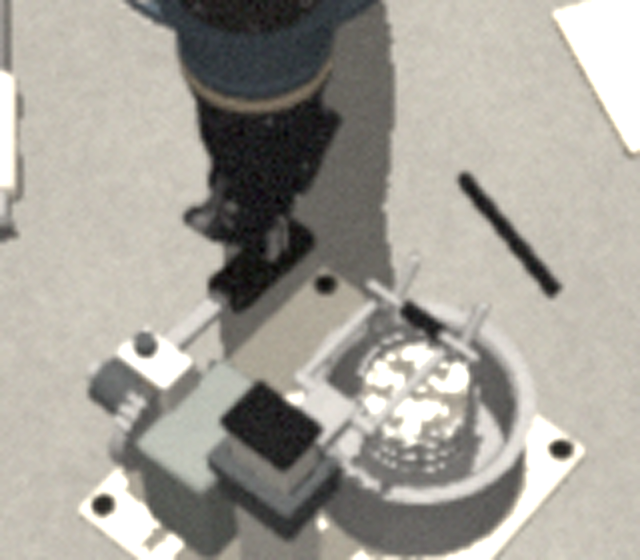

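View pics/l6t.png

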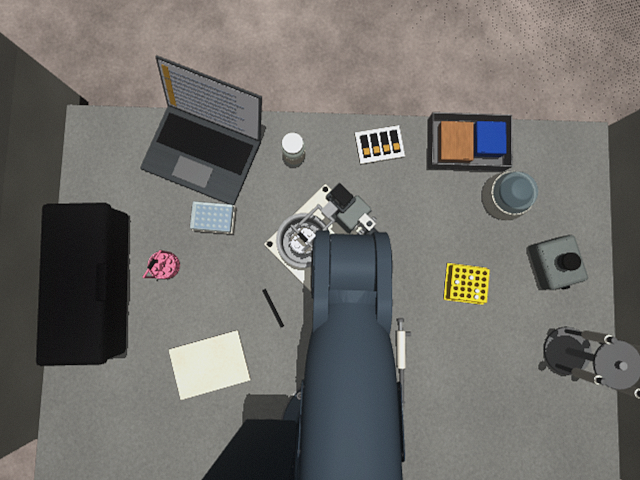

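The carriage has dropped 44.5 mm (third click is 45 mm) and the lever is held with about 7 N. The basket hangs upright in the mouth. The tip box at top (213,218) and the rack at (467,284) haven't moved. Handing in.

```bash
python3 -c "
from plant import robot
print(robot.hand_in()); s=robot.state(); print(s['clock'],s['tool_pos'],s['wrist_force'])"
```

```text
the job is handed in; nothing more can be done
None
the job is handed in; nothing more can be done
```

The white-capped basket hangs by its bail on the two prongs, let go and upright. The lever was still pressed at the third click when I handed the job in, at about 32.6 s.

- **Lever:** the carriage had sunk 44.5 mm by the camera, against 45 mm for three clicks, so about 2.97 clicks. I was pressing with about 7 N and stopped well short of the crest to the fourth. I read the click from the camera and the small force easing, since the force dip at the notch was barely above the noise.
- **Bystanders:** the tube rack, the tip box and the pink look-alike are where they were in the first picture.
- **First grasp missed:** it closed on nothing, because the fingertips sit about 20 mm higher than the reported tool position (later contacts suggested 20 to 25 mm). The basket did not move, and a second grasp 20 mm lower held it.
- **Not checked:** I could not read the state after handing in, so the last second of holding is unconfirmed.

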